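# Switch the tube shaker off and hold its lid open

## Robot

A 6-joint arm with a two-finger parallel gripper is mounted at the origin on a cart in front of the work surface, level with it; the furniture and walls round the work are solid. World frame = base frame: x ahead of the robot, y to its left, z up, the work surface at z = 0. Lengths are in m, angles in rad, forces in N, time in s.
With the tool pointing down it reaches from about 0.35 to 0.975 m from the base axis. Payload 4.9 kg.
Tool frame: the origin (TCP) lies between the finger pads, 19 mm behind the fingertips; this is the grasp point; z points along the fingers, y is the line along which they close (so a half turn about z gives the same grasp; the last joint's range is limited). The gripper opens to 85 mm and grips with 20 to 120 N. Pads are 22 mm wide; open, the fingers measure 114 mm over their backs; the gripper's body (76 mm by 85 mm) begins 54 mm behind the grasp point. The pads swing forward as they close: fully open they stand 13 mm farther back than shut.
Start: joints at [1.081, 0.053, 1.613, -0, 1.476, -0.119], TCP at [0.226, 0.583, 0.25] pointing down, gripper open.
Joint ranges: [-3.01, 3.01], [-1.01, 2.22], [0.06, 2.58], [-1.02, 4.17], [0.09, 2.62], [-3.14, 3.14]. Speed limits (rad/s): [2.57, 2.57, 3.14, 3.14, 3.14, 3.14].

## Interface

Orientations are given as [roll, pitch, yaw] about the fixed x, y, z axes, in that order (R = Rz(yaw) Ry(pitch) Rx(roll)).
In Python, from plant import arm, cams, ticket gives the robot as it stands. The module is installed in compiled form; this text tells all that it offers.
- The arm moves only by the tool play_rows, never from a script. Its argument "moves" is a list of rows, each an object with "claw": the finger opening in cm, from 0 to 8.54; "travel": the shift along the world's x, y, z in cm, a list of three; "angular": the turn, a rotation vector about the world's x, y, z in degrees, a list of three. In form: [{"claw": claw, "travel": [x, y, z], "angular": [wx, wy, wz]}, ...]. A call has 1 to 5 rows; each row shifts and turns the commanded pose from where the row before left it; what a row does not reach is not made up. A row lasts 1/12 s, in which the tool goes at most 41.7 mm and 7.16 degrees, less where a joint would pass 70% of its speed; a pose out of reach is approached as far as the arm can. A call with a gripper value outside its range is refused whole. The fingers move at their own pace and stop on an object; "newtons" is the grip in N (left out, the last holds). Time passes only in rows, so rows that do not move let the fingers close. It gives the time, the measured TCP pose, the force, the opening and the grip force at its end, in the units of the state.
- arm.get_state(): the state, without advancing time (a new reading comes with each control period).
- cams.snapshot(name): name is "side" or "top" or "wrist"; returns a dict with "pixels" (384x512x3 uint8, red, green, blue), "fx", "fy", "cx", "cy" (pixels), "position" and "rotation" of the camera in the world; the wrist camera has in their place "T_tool_cam" (4x4, takes a point from camera to tool coordinates, whose origin is the TCP and whose axes are the flange's). Camera axes: x right, y up, looking along -z (the intrinsics and any distortion apply to the point x, -y, -z); pixel columns grow to the right and rows downward; lengths in m; the calibration is good to about 2 mm. A picture is of the moment at which its call begins: read the wrist's pose just before it. There is no depth.
- ticket.hand_in(): hands the job in; it is judged then, once.
The state is a dict: "t": time; "joint_pos": joint angles; "joint_velocities": joint speeds; "joint_torque": joint torques, N m; "position": TCP position; "ee_rot": TCP orientation; "ft_force": force on the tool from outside, world axes, zero at the start; "torque": the same for the moment, N m; "gripper_width": finger opening in m; "gripper_force": force on a finger pad.
Only numpy, scipy, OpenCV 4.12 (cv2) and the standard library are available. Lean on these libraries where they do the work, as an engineer would, in place of code of your own. Each camera call takes 0.05 s, during which the arm holds its last target. There are 200 camera calls.

## Task

The tube shaker has finished its run and a colleague wants the sample tubes out of it with both hands free. Turn its black selector knob from the speed it stands at back to the ring mark (off), not past it: only there does the latch let go of the lid. Then lift the smoked clear lid by the bar at its front and hold it open at 60 degrees; the lid falls shut by itself, so finish while still gripping the bar there, and leave everything round the shaker where it stands.

Things in the scene. Friction and masses are not known exactly. Their poses are not given: they have to be found in the camera images.
- shaker: tube shaker, a white bench instrument fixed to the table, 165 mm deep (x), 220 mm wide (y). Origin: centre of its footprint on the table; x to its rear (away from the robot at yaw 0), y to its left, z up. Left part (y -18 to +108 mm): chamber with tubes under the smoked clear lid, whose top is 122 mm up. Right part (y -110 to -20 mm): flat control deck, 105 mm above the table
- selector (a joint): knob angle (rad) about its vertical axis, growing clockwise seen from above; 0 = pointer straight to the shaker's rear, at the ring mark (off). Spring detents every 0.628 rad (36 degrees): -0.628 dot (pulse), 0 ring (off), 0.628 one stroke (slow), 1.257 two strokes (fast). Starts at slow or fast (rarely between). Let go, it snaps to the nearest detent; about 0.05 N m carries it over a hump
- knob_grip (a point): on the knob's axis at grip height, 22 mm above the deck (127 mm above the table), at x -20, y -67 mm in the shaker's frame. The knob is a black bar 38 mm long, 12 mm thick, top 33 mm above the deck, on a round skirt 42 mm wide, 10 mm high; a white line marks its pointer end. The point turns with the knob, its x axis along the bar towards the pointer end
- lid (a joint): lid angle (rad): 0 shut, 1.047 = 60 degrees open, stop at 1.40. Free hinge without stay or spring: the lid (about 0.5 kg, varies) falls shut from any angle when let go. With the selector more than about 0.13 rad from off, a cam in the deck holds down the lid's latch lug and the lid cannot rise
- lid_hinge (a point): middle of the lid's hinge axis, at x +75, y +45, z +90 mm in the shaker's frame; the axis is the shaker's y; the lid's front rises and swings to the rear as it opens
- timer: small pale lab timer lying flat left of the shaker, 66 x 66 x 20 mm, loose, origin under its centre
- marker: red and white marker pen lying in front of the shaker, 135 mm long, 16 mm thick, loose, origin under its centre
- carrier_loose: sand-coloured empty tube carrier standing right of the shaker, 19 x 108 x 58 mm, loose, origin under its centre, y along its length
- tape: roll of masking tape lying flat, 96 mm wide, 25 mm high, loose, origin under its centre
- forceps: steel forceps lying flat, 124 mm long, loose, origin under its centre
- bottle_small: small grey reagent bottle with an orange cap behind the shaker, 40 mm wide, 85 mm tall, loose, origin under its centre
- bottle_large: white reagent bottle behind the shaker, 52 mm wide, 110 mm tall, loose, origin under its centre
- bar_mid (a point): the lid's handle: a round dark steel bar 11 mm thick along the shaker's y, straight over 78 mm between its two posts, its axis 37 mm in front of the lid (31 mm clear gap behind it), open below. Point: its middle; lid shut at x -120.5, y +45, z +105 mm in the shaker's frame, 195.5 mm in front of the hinge axis and 15 mm above it. It turns with the lid; being round it can turn within the fingers

How it is judged:
By the outcome, as a careful person would: the job done as asked, in the order asked, and still so for the second after the job is handed in, while the arm keeps its last pose, push and grip.
It also fails if it takes over 48 s, if anything falls off the work surface, if the arm or the gripper's body presses on something with over 40 N, if the wrist force passes 120 N, or if a joint passes its speed limit or range.

## Working session

There is one attempt and no reset: what is moved stays moved. The work goes in short steps, Python scripts to look and compute and a tool call to move; the robot and the scene stay as the last step left them, time stands still between calls to the robot, and variables do not carry over. Pictures are saved under pics/ and viewed, at most 10 in all, crops included, and the job is handed in when it is done.

Besides the shell and the picture viewer there is one more tool, called as a command line: name --argument value ..., lists and objects as JSON in quotes. play_rows: Moves the arm, as the interface text tells. Its arguments: {"type":"object","properties":{"moves":{"type":"array"},"newtons":{"type":"number"}},"required":["moves"]}

```bash
mkdir -p pics; cat > h.py <<'E'
import numpy as np,cv2
from scipy.spatial.transform import Rotation as R
from plant import arm,cams,ticket
def snap(n,f):
    s=arm.get_state();d=cams.snapshot(n);cv2.imwrite(f,d["pixels"][:,:,::-1])
    if "T_tool_cam" in d:
        T=np.eye(4);T[:3,:3]=R.from_euler('xyz',s["ee_rot"]).as_matrix() if np.size(s["ee_rot"])==3 else np.eye(3)
        T[:3,3]=s["position"];T=T@np.array(d["T_tool_cam"]);d["position"]=T[:3,3];d["rotation"]=T[:3,:3]
    np.savez(f+".npz",K=[d["fx"],d["fy"],d["cx"],d["cy"]],p=d["position"],r=d["rotation"],keys=list(d.keys()))
def ray(f,u,v,z):
    a=np.load(f+".npz");fx,fy,cx,cy=a["K"];r=np.array(a["r"])@np.array([(u-cx)/fx,-(v-cy)/fy,-1]);p=a["p"]
    return p+r*(z-p[2])/r[2]
def proj(f,X):
    a=np.load(f+".npz");fx,fy,cx,cy=a["K"];c=np.array(a["r"]).T@(np.array(X)-a["p"])
    return cx+fx*c[0]/-c[2],cy-fy*c[1]/-c[2]
E
python3 - <<'E'
from h import *
snap("top","pics/top.png");snap("side","pics/side.png")
print(arm.get_state());
for n in("top","side"):
    a=np.load(f"pics/{n}.png.npz");print(a["K"],a["p"],a["r"],a["keys"])
E
```

```text
{'t': 0.1, 'joint_pos': array([ 1.08101057e+00,  5.32882982e-02,  1.61418364e+00,  2.22420985e-05,
        1.47599931e+00, -1.19010515e-01]), 'joint_velocities': array([-0.00036864, -0.00464785, -0.00191566,  0.00067697, -0.00100884,
       -0.0006736 ]), 'joint_torque': array([-5.53008449e-04, -3.94905388e+01, -3.71362889e+01, -1.69517662e-04,
        3.91708381e-03, -1.40602546e-05]), 'position': array([0.22620615, 0.58204985, 0.24887141]), 'ee_rot': array([-3.13972997e+00, -2.45026701e-04,  2.77081505e+00]), 'ft_force': array([-0.45773064, -0.32089613, -0.04633695]), 'torque': array([-0.04193104,  0.03851856, -0.07963938]), 'gripper_force': 0.0, 'gripper_width': 0.0852923868355508}
[427.21483114 427.21483114 252.226541   196.56716522] [0.41918023 0.10156101 1.20918242] [ 0.10045689  0.00940158 -1.59542794] ['pixels' 'fx' 'fy' 'cx' 'cy' 'position' 'rotation']
[368.30040249 368.30040249 255.30110099 190.99816691] [0.19485928 0.91885676 0.46822496] [ 1.16884352 -0.02563549 -2.71926943] ['pixels' 'fx' 'fy' 'cx' 'cy' 'position' 'rotation']
```

View pics/top.png

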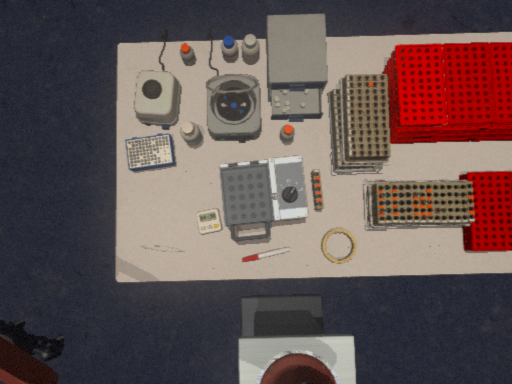

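View pics/side.png

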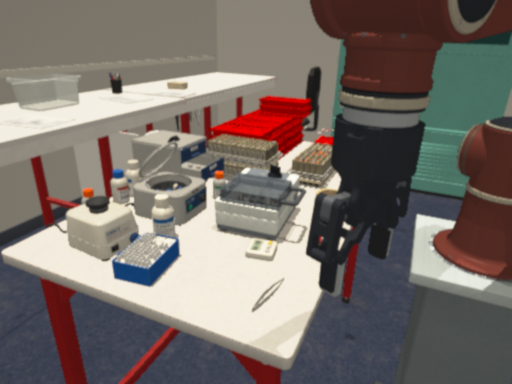

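The top view shows the shaker at about (263,190), with the knob near (290,194) and the bar near (251,238). I'll enlarge that area.

```bash
sed -i 's/^def ray/def rm(r):\n    r=np.array(r);return r if r.shape==(3,3) else R.from_euler("xyz",r).as_matrix()\ndef ray/; s/np.array(a\["r"\])/rm(a["r"])/g' h.py
python3 - <<'E'
from h import *
i=cv2.imread("pics/top.png")[145:270,195:345];cv2.imwrite("pics/topc.png",cv2.resize(i,None,fx=4.8,fy=4.8,interpolation=cv2.INTER_CUBIC))
E
```

```text
(no output)
```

View pics/topc.png

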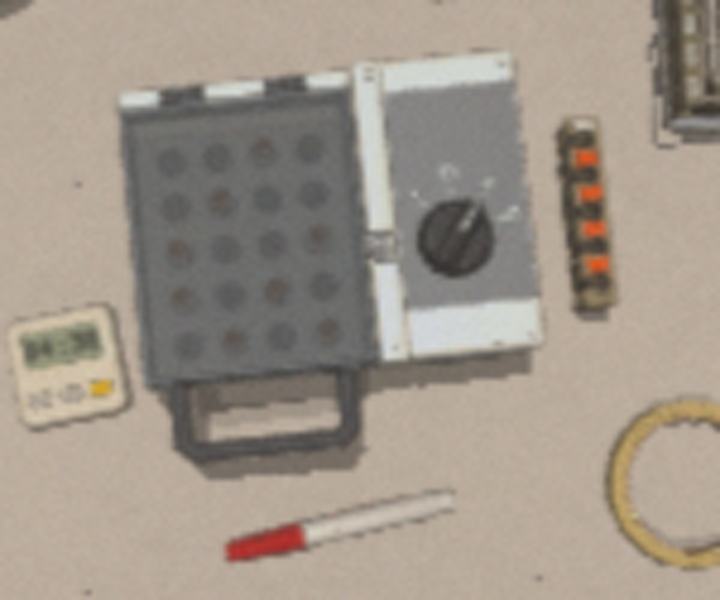

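The crop shows the knob at crop (456,238), its pointer towards (478,208), which is the one-stroke mark (slow). The ring mark is at (449,172). The bar runs from (186,450) to (352,438).

```bash
python3 - <<'E'
from h import *
f="pics/top.png"
g=lambda u,v,z:ray(f,195+u/4.8-.4,145+v/4.8-.4,z)
k=g(456,238,.127);pt=g(478,208,.138);kt=g(456,235,.138)
b1=g(186,450,.105);b2=g(352,438,.105);e1=g(513,55,.105);e2=g(540,345,.105)
l1=g(120,97,.105)
print(k,b1,b2,(b1+b2)/2)
yaw_e=np.arctan2(*(e1-e2)[[1,0]]);yaw_b=np.arctan2(*(l1-g(513,55,.105))[[1,0]])-np.pi/2
print(np.degrees([yaw_e,yaw_b,np.arctan2(*(b1-b2)[[1,0]])-np.pi/2, np.arctan2(*(pt-kt)[[1,0]])]))
y=yaw_e
bm=(b1+b2)/2
for y in (yaw_e,):
  c,s=np.cos(y),np.sin(y);M=np.array([[c,-s],[s,c]])
  print("origin from knob",k[:2]-M@[-.020,-.067]," from bar",bm[:2]-M@[-.1205,.045])
for y in (e1-e2,l1-e1):print(np.linalg.norm(y))
E
```

```text
[0.53214588 0.01379257 0.127     ] [0.42390583 0.16042519 0.105     ] [0.42811164 0.07129666 0.105     ] [0.42600874 0.11586092 0.105     ]
[  3.16782817   4.6717621    2.70167753 -40.72683923]
origin from knob [0.54841284 0.08179541]  from bar [0.54881135 0.07758862]
0.15886379944199375
0.2157151679158113
```

play_rows --moves '[{"claw":8.5,"travel":[1.53,-2.84,0],"angular":[0,0,-0.5]},{"claw":8.5,"travel":[1.53,-2.84,0],"angular":[0,0,-0.5]},{"claw":8.5,"travel":[1.53,-2.84,0],"angular":[0,0,-0.5]},{"claw":8.5,"travel":[1.53,-2.84,0],"angular":[0,0,-0.5]},{"claw":8.5,"travel":[1.53,-2.84,0],"angular":[0,0,-0.5]}]'

```text
t: 0.52
position: [0.3031, 0.439, 0.2493]
ee_rot: [-3.141, -0.0, 2.727]
ft_force: [0.4, -0.1, 0.1]
gripper_width: 0.085
gripper_force: 0.0
```

play_rows --moves '[{"claw":8.5,"travel":[1.53,-2.84,0],"angular":[0,0,-0.5]},{"claw":8.5,"travel":[1.53,-2.84,0],"angular":[0,0,-0.5]},{"claw":8.5,"travel":[1.53,-2.84,0],"angular":[0,0,-0.5]},{"claw":8.5,"travel":[1.53,-2.84,0],"angular":[0,0,-0.5]},{"claw":8.5,"travel":[1.53,-2.84,0],"angular":[0,0,-0.5]}]'

```text
t: 0.93
position: [0.3796, 0.2969, 0.2495]
ee_rot: [-3.141, -0.0, 2.683]
ft_force: [0.6, 0.8, -0.8]
gripper_width: 0.085
gripper_force: 0.0
```

play_rows --moves '[{"claw":8.5,"travel":[1.53,-2.84,0],"angular":[0,0,-0.5]},{"claw":8.5,"travel":[1.53,-2.84,0],"angular":[0,0,-0.5]},{"claw":8.5,"travel":[1.53,-2.84,0],"angular":[0,0,-0.5]},{"claw":8.5,"travel":[1.53,-2.84,0],"angular":[0,0,-0.5]},{"claw":8.5,"travel":[1.53,-2.84,0],"angular":[0,0,-0.5]}]'

```text
t: 1.35
position: [0.4561, 0.155, 0.2496]
ee_rot: [-3.141, -0.0, 2.639]
ft_force: [0.6, -0.3, 0.9]
gripper_width: 0.0852
gripper_force: 0.0
```

play_rows --moves '[{"claw":6,"travel":[1.4,-2.8,0],"angular":[0,0,-0.5]},{"claw":6,"travel":[1.4,-2.8,0],"angular":[0,0,-0.5]},{"claw":6,"travel":[1.4,-2.8,0],"angular":[0,0,-0.5]},{"claw":6,"travel":[1.4,-2.8,0],"angular":[0,0,-0.5]},{"claw":6,"travel":[0,0,0],"angular":[0,0,-0.5]}]'

```text
t: 1.77
position: [0.5133, 0.0405, 0.2495]
ee_rot: [-3.14, 0.001, 2.591]
ft_force: [-0.3, 0.3, 0.6]
gripper_width: 0.0604
gripper_force: 0.0
```

```bash
python3 - <<'E'
from h import *
snap("wrist","pics/w1.png")
s=arm.get_state();print(s["position"],s["ee_rot"],s["joint_pos"],s["gripper_width"])
a=np.load("pics/w1.png.npz");print(a["p"],a["r"])
i=cv2.imread("pics/w1.png");cv2.imwrite("pics/w1b.png",cv2.resize(i,None,fx=1.5,fy=1.5,interpolation=cv2.INTER_CUBIC))
E
```

```text
[0.51236139 0.04245167 0.24935734] [-3.14080615e+00 -1.05704717e-03  2.59149001e+00] [-6.20627633e-02 -2.15452061e-01  1.86666580e+00 -1.99662410e-04
  1.49168134e+00 -1.08274095e+00] 0.05979320664591997
[0.45234803 0.07855709 0.37357044] [[ 5.23535689e-01 -8.18598991e-01 -2.36233093e-01]
 [ 8.52003248e-01  5.02709320e-01  1.46197827e-01]
 [-9.20816300e-04 -2.77811143e-01  9.60635269e-01]]
```

View pics/w1b.png

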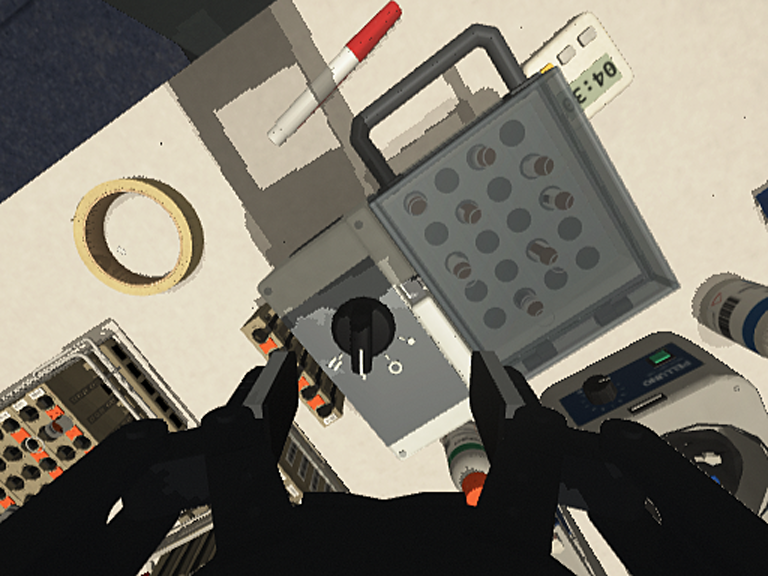

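The wrist view shows the knob skirt centred at about (363,330) in the enlarged picture. The pointer line runs from (362,350) to (362,372), already parallel to the fingers and on one stroke. The bar runs from (360,125) to (485,32).

```bash
python3 - <<'E'
from h import *
f="pics/w1.png"
g=lambda u,v,z:ray(f,u/1.5-.17,v/1.5-.17,z)
k=g(363,330,.112);p1=g(362,350,.138);p2=g(362,372,.138);b1=g(360,125,.105);b2=g(485,32,.105)
print("knob",k,"ptr",p1,p2,"bar",b1,b2,(b1+b2)/2)
ang=lambda d:np.degrees(np.arctan2(d[1],d[0]))
ring=g(396,368,.105)
e1=g(260,290,.105);e2=g(400,457,.105)
l1=g(680,288,.105);l0=g(557,68,.105);
print("edge yaw",ang(e2-e1),"ring",ang(ring-k),"ptr",ang(p2-k),ang(p2-p1),"bar yaw",ang(b2-b1)-90,"lid left", ang(l1-l0))
E
```

```text
knob [0.53244726 0.01361121 0.112     ] ptr [0.53476163 0.01287296 0.138     ] [0.54674057 0.00528407 0.138     ] bar [0.42664673 0.07811058 0.105     ] [0.42215705 0.16199957 0.105     ] [0.42440189 0.12005508 0.105     ]
edge yaw 4.449880131802643 ring 3.9975233024851864 ptr -30.224673485323933 -32.35507259316974 bar yaw 3.063507104622744 lid left 4.423898295950765
```

play_rows --moves '[{"claw":4,"travel":[1.0,-1.45,0],"angular":[0,0,0]},{"claw":4,"travel":[1.0,-1.45,0],"angular":[0,0,0]},{"claw":4,"travel":[0,0,-2],"angular":[0,0,0]},{"claw":4,"travel":[0,0,-2],"angular":[0,0,0]},{"claw":4,"travel":[0,0,-2],"angular":[0,0,0]}]'

```text
t: 2.23
position: [0.5318, 0.0163, 0.1894]
ee_rot: [3.141, 0.0, 2.597]
ft_force: [-0.3, 1.4, -0.1]
gripper_width: 0.0397
gripper_force: 0.0
```

play_rows --moves '[{"claw":4,"travel":[0,0,-2],"angular":[0,0,0]},{"claw":4,"travel":[0,0,-1.5],"angular":[0,0,0]},{"claw":4,"travel":[0,0,-1],"angular":[0,0,0]},{"claw":4,"travel":[0,0,-0.6],"angular":[0,0,0]},{"claw":4,"travel":[0,0,0],"angular":[0,0,0]}]'

```text
t: 2.65
position: [0.5309, 0.0162, 0.1375]
ee_rot: [-3.141, -0.003, 2.597]
ft_force: [0.1, -0.5, 0.1]
gripper_width: 0.0398
gripper_force: 0.0
```

play_rows --moves '[{"claw":3,"travel":[0,0,0],"angular":[0,0,0]},{"claw":2,"travel":[0,0,0],"angular":[0,0,0]},{"claw":1.5,"travel":[0,0,0],"angular":[0,0,0]},{"claw":1,"travel":[0,0,0],"angular":[0,0,0]},{"claw":0.8,"travel":[0,0,0],"angular":[0,0,0]}]' --newtons 25

```text
t: 3.07
position: [0.5317, 0.0136, 0.1406]
ee_rot: [-3.137, 0.001, 2.596]
ft_force: [-5.9, -6.7, 4.5]
gripper_width: 0.0112
gripper_force: 26.1
```

play_rows --moves '[{"claw":0.8,"travel":[0,0,0],"angular":[0,0,4]},{"claw":0.8,"travel":[0,0,0],"angular":[0,0,4]},{"claw":0.8,"travel":[0,0,0],"angular":[0,0,4]},{"claw":0.8,"travel":[0,0,0],"angular":[0,0,4]},{"claw":0.8,"travel":[0,0,0],"angular":[0,0,4]}]' --newtons 40

```text
t: 3.48
position: [0.5315, 0.0131, 0.1407]
ee_rot: [-3.136, -0.001, 2.948]
ft_force: [-7.8, -8.5, 6.3]
gripper_width: 0.0109
gripper_force: 44.8
```

play_rows --moves '[{"claw":0.8,"travel":[0,0,0],"angular":[0,0,4]},{"claw":0.8,"travel":[0,0,0],"angular":[0,0,4]},{"claw":0.8,"travel":[0,0,0],"angular":[0,0,4]},{"claw":0.8,"travel":[0,0,0],"angular":[0,0,3.5]},{"claw":0.8,"travel":[0,0,0],"angular":[0,0,0]}]'

```text
t: 3.9
position: [0.5314, 0.0127, 0.1406]
ee_rot: [-3.135, -0.003, -3.066]
ft_force: [-7.3, -11.1, 6.6]
gripper_width: 0.0109
gripper_force: 44.8
```

```bash
python3 - <<'E'
from h import *
s=arm.get_state();print(s["position"],s["ee_rot"],s["torque"],s["ft_force"],s["gripper_width"])
E
```

```text
[0.53143251 0.01272719 0.14061236] [-3.13544968e+00 -2.61606009e-03 -3.06565243e+00] [-1.52093902  1.22858054 -0.04452947] [ -7.27013163 -11.08553421   6.59817042] 0.01094525866218617
```

play_rows --moves '[{"claw":1.5,"travel":[0,0,0],"angular":[0,0,0]},{"claw":2.5,"travel":[0,0,0],"angular":[0,0,0]},{"claw":3.5,"travel":[0,0,0],"angular":[0,0,0]},{"claw":4,"travel":[0,0,0],"angular":[0,0,0]},{"claw":4,"travel":[0,0,1],"angular":[0,0,0]}]'

```text
t: 4.32
position: [0.5307, 0.016, 0.1473]
ee_rot: [3.14, -0.004, -3.067]
ft_force: [-0.6, -0.2, -1.2]
gripper_width: 0.04
gripper_force: 0.0
```

play_rows --moves '[{"claw":4,"travel":[0,0,2.5],"angular":[0,0,0]},{"claw":4,"travel":[0,0,2.5],"angular":[0,0,0]},{"claw":4,"travel":[0,0,2.5],"angular":[0,0,0]},{"claw":4,"travel":[0,0,2.5],"angular":[0,0,0]},{"claw":4,"travel":[0,0,0],"angular":[0,0,0]}]'

```text
t: 4.73
position: [0.5349, 0.0155, 0.2566]
ee_rot: [-3.14, 0.011, -3.067]
ft_force: [0.8, -0.4, 0.7]
gripper_width: 0.04
gripper_force: 0.0
```

```bash
python3 - <<'E'
from h import *
snap("wrist","pics/w2.png")
s=arm.get_state();print(s["position"],s["ee_rot"],s["joint_pos"],s["gripper_width"])
i=cv2.imread("pics/w2.png");cv2.imwrite("pics/w2b.png",cv2.resize(i,None,fx=1.5,fy=1.5,interpolation=cv2.INTER_CUBIC))
E
```

```text
[0.53397609 0.01557532 0.25377646] [-3.14034899  0.00799625 -3.06698369] [-1.10310844e-01 -1.73385185e-01  1.82302378e+00  2.48712765e-04
  1.48386548e+00 -1.75573175e+00] 0.04017878242940983
```

View pics/w2b.png

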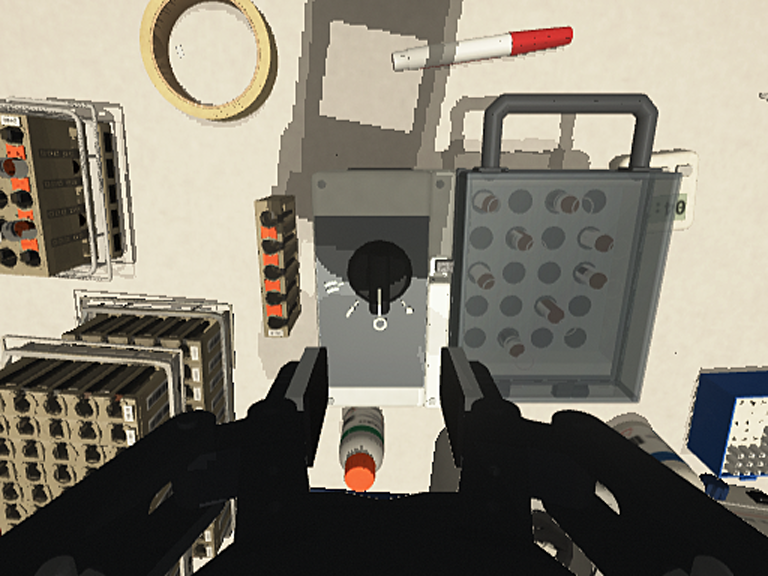

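The knob pointer now sits on the ring mark: line (379,290) to (379,312), ring (380,324). The bar runs level from (487,103) to (655,102), so the shaker's yaw is about 4.3°.

```bash
python3 - <<'E'
from h import *
f="pics/w2.png"
g=lambda u,v,z:ray(f,u/1.5-.17,v/1.5-.17,z)
b1=g(492,103,.105);b2=g(648,102,.105);m=(b1+b2)/2;d=b2-b1
print(b1,b2,m,np.degrees(np.arctan2(d[1],d[0]))-90,g(379,270,.112))
y=np.radians(4.2);c,s=np.cos(y),np.sin(y);M=np.array([[c,-s],[s,c]])
k=np.array([.5324,.0136]);o=k-M@[-.020,-.067];print("pred bar",o+M@[-.1205,.045],"hinge",o+M@[.075,.045])
print("delta cm",100*(m-arm.get_state()["position"]))
E
```

```text
[0.42662063 0.07186642 0.105     ] [0.41932905 0.16238045 0.105     ] [0.42297484 0.11712343 0.105     ] 4.6056539221600445 [0.52978247 0.01329783 0.112     ]
pred bar [0.42396722 0.11793878] hinge [0.6189422  0.13225685]
delta cm [-11.10012488  10.15481112 -14.87764632]
```

play_rows --moves '[{"claw":2.6,"travel":[-0.72,0.68,0],"angular":[0,0,-6]},{"claw":2.6,"travel":[-0.72,0.68,0],"angular":[0,0,-6]},{"claw":2.6,"travel":[-0.72,0.68,0],"angular":[0,0,-6]},{"claw":2.6,"travel":[-0.72,0.68,0],"angular":[0,0,-6]},{"claw":2.6,"travel":[-0.72,0.68,0],"angular":[0,0,-6]}]'

```text
t: 5.2
position: [0.495, 0.05, 0.2477]
ee_rot: [-3.141, -0.002, 2.687]
ft_force: [0.3, -0.5, -0.3]
gripper_width: 0.0259
gripper_force: 0.0
```

play_rows --moves '[{"claw":2.6,"travel":[-0.72,0.68,0],"angular":[0,0,-6]},{"claw":2.6,"travel":[-0.72,0.68,0],"angular":[0,0,-6]},{"claw":2.6,"travel":[-0.72,0.68,0],"angular":[0,0,-6]},{"claw":2.6,"travel":[-0.72,0.68,0],"angular":[0,0,-6]},{"claw":2.6,"travel":[-0.72,0.68,0],"angular":[0,0,-6]}]'

```text
t: 5.62
position: [0.459, 0.084, 0.2478]
ee_rot: [-3.14, -0.001, 2.164]
ft_force: [0.7, -0.6, 0.7]
gripper_width: 0.026
gripper_force: 0.0
```

play_rows --moves '[{"claw":2.6,"travel":[-0.72,0.68,0],"angular":[0,0,-6]},{"claw":2.6,"travel":[-0.72,0.68,0],"angular":[0,0,-6]},{"claw":2.6,"travel":[-0.72,0.68,0],"angular":[0,0,-6]},{"claw":2.6,"travel":[-0.72,0.68,0],"angular":[0,0,-6]},{"claw":2.6,"travel":[-0.67,0.68,0],"angular":[0,0,-6]}]'

```text
t: 6.03
position: [0.4235, 0.1179, 0.2478]
ee_rot: [-3.14, -0.0, 1.64]
ft_force: [0.0, 0.2, -0.5]
gripper_width: 0.026
gripper_force: 0.0
```

play_rows --moves '[{"claw":2.6,"travel":[0,0,-2],"angular":[0,0,0]},{"claw":2.6,"travel":[0,0,-2],"angular":[0,0,0]},{"claw":2.6,"travel":[0,0,-2],"angular":[0,0,0]},{"claw":2.6,"travel":[0,0,0],"angular":[0,0,0]},{"claw":2.6,"travel":[0,0,0],"angular":[0,0,0]}]'

```text
t: 6.45
position: [0.4232, 0.1175, 0.1872]
ee_rot: [-3.137, -0.0, 1.645]
ft_force: [-0.1, -0.0, 0.4]
gripper_width: 0.0257
gripper_force: 0.0
```

```bash
python3 - <<'E'
from h import *
snap("wrist","pics/w3.png")
s=arm.get_state();print(s["position"],s["ee_rot"],s["joint_pos"],s["gripper_width"])
i=cv2.imread("pics/w3.png");cv2.imwrite("pics/w3b.png",cv2.resize(i,None,fx=1.5,fy=1.5,interpolation=cv2.INTER_CUBIC))
E
```

```text
[0.42422908 0.11757649 0.1888684 ] [-3.14058311e+00 -1.08302451e-04  1.64513706e+00] [ 1.00925652e-01 -3.70986691e-01  2.09170840e+00  1.36611504e-04
  1.42187725e+00  2.65645240e-02] 0.025968996589036675
```

View pics/w3b.png

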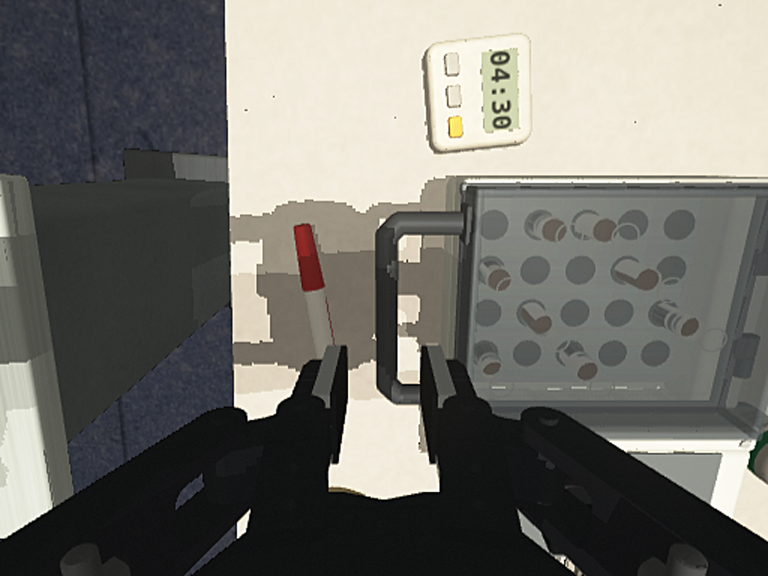

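The bar is vertical in this view at u≈387, with its middle near v≈308. The fingers straddle it.

```bash
python3 - <<'E'
from h import *
f="pics/w3.png"
g=lambda u,v,z:ray(f,u/1.5-.17,v/1.5-.17,z)
for uv in ((386.5,308),(386,228),(387,388)): print(g(*uv,.105))
E
```

```text
[0.42329396 0.12037939 0.105     ]
[0.42002644 0.16008965 0.105     ]
[0.42693041 0.0761855  0.105     ]
```

play_rows --moves '[{"claw":2.6,"travel":[0,0,-2],"angular":[0,0,0]},{"claw":2.6,"travel":[0,0,-2],"angular":[0,0,0]},{"claw":2.6,"travel":[0,0,-2],"angular":[0,0,0]},{"claw":2.6,"travel":[0,0,-1.5],"angular":[0,0,0]},{"claw":2.6,"travel":[0,0,-0.8],"angular":[0,0,0]}]'

```text
t: 6.92
position: [0.4244, 0.1175, 0.1055]
ee_rot: [-3.141, -0.0, 1.645]
ft_force: [-0.3, -1.2, 0.9]
gripper_width: 0.0259
gripper_force: 0.0
```

play_rows --moves '[{"claw":2.0,"travel":[0,0,0],"angular":[0,0,0]},{"claw":1.4,"travel":[0,0,0],"angular":[0,0,0]},{"claw":0.8,"travel":[0,0,0],"angular":[0,0,0]},{"claw":0.6,"travel":[0,0,0],"angular":[0,0,0]},{"claw":0.6,"travel":[0,0,0],"angular":[0,0,0]}]' --newtons 50

```text
t: 7.33
position: [0.4243, 0.1175, 0.1074]
ee_rot: [-3.141, 0.0, 1.645]
ft_force: [-5.5, -0.8, 2.5]
gripper_width: 0.0093
gripper_force: 48.7
```

```bash
python3 - <<'E'
from h import *
s=arm.get_state();print(s["position"],s["ee_rot"],s["torque"],s["ft_force"],s["gripper_width"])
h=np.array([.619,.09])
for n in (12,):
  P=[]
  for q in np.linspace(0,np.pi/3,n+1):
    d=-.1955*np.cos(q)+.015*np.sin(q); z=.1955*np.sin(q)+.015*np.cos(q)
    P.append([d*np.cos(.0735),d*np.sin(.0735),z])
  print(np.round(100*np.diff(P,axis=0),2), np.round(100*(np.array(P[-1])-P[0]),2))
E
```

```text
[0.42429234 0.1175426  0.10737512] [-3.14052345e+00  8.87132976e-05  1.64524988e+00] [-0.12065927  0.79006529  0.00815972] [-5.4680532  -0.77985237  2.4736659 ] 0.009293349715275043
[[0.2  0.02 1.7 ]
 [0.35 0.03 1.67]
 [0.5  0.04 1.64]
 [0.64 0.05 1.59]
 [0.77 0.06 1.53]
 [0.9  0.07 1.45]
 [1.02 0.08 1.37]
 [1.14 0.08 1.27]
 [1.25 0.09 1.17]
 [1.34 0.1  1.06]
 [1.43 0.11 0.93]
 [1.5  0.11 0.81]] [11.04  0.81 16.18]
```

play_rows --moves '[{"claw":0.6,"travel":[0.1,0.01,0.85],"angular":[-0.07,1,0]},{"claw":0.6,"travel":[0.1,0.01,0.85],"angular":[-0.07,1,0]},{"claw":0.6,"travel":[0.18,0.01,0.84],"angular":[-0.07,1,0]},{"claw":0.6,"travel":[0.18,0.02,0.84],"angular":[-0.07,1,0]}]'

```text
t: 7.67
position: [0.4297, 0.1179, 0.1405]
ee_rot: [-3.07, -0.0, 1.645]
ft_force: [0.6, -1.3, -5.4]
gripper_width: 0.009
gripper_force: 48.7
```

```bash
python3 - <<'E'
from h import *
s=arm.get_state();print(s["position"],s["ee_rot"],s["torque"],s["ft_force"],s["gripper_width"])
E
```

```text
[0.42965029 0.1179336  0.14045171] [-3.06975576e+00 -1.19998346e-04  1.64513045e+00] [-0.08726321  0.34796593  0.03709449] [ 0.62292663 -1.33551465 -5.40041032] 0.009008764793081235
```

Low force and the lid is rising, so I'll continue along the arc.

play_rows --moves '[{"claw":0.6,"travel":[0.25,0.02,0.82],"angular":[-0.07,1,0]},{"claw":0.6,"travel":[0.25,0.02,0.82],"angular":[-0.07,1,0]},{"claw":0.6,"travel":[0.32,0.02,0.8],"angular":[-0.07,1,0]},{"claw":0.6,"travel":[0.32,0.03,0.8],"angular":[-0.07,1,0]},{"claw":0.6,"travel":[0.38,0.03,0.77],"angular":[-0.07,1,0]}]'

```text
t: 8.08
position: [0.4447, 0.1191, 0.1808]
ee_rot: [-2.981, -0.0, 1.645]
ft_force: [-2.7, -0.4, -2.5]
gripper_width: 0.0091
gripper_force: 48.6
```

play_rows --moves '[{"claw":0.6,"travel":[0.39,0.03,0.76],"angular":[-0.07,1,0]},{"claw":0.6,"travel":[0.45,0.03,0.73],"angular":[-0.07,1,0]},{"claw":0.6,"travel":[0.45,0.04,0.72],"angular":[-0.07,1,0]},{"claw":0.6,"travel":[0.51,0.04,0.69],"angular":[-0.07,1,0]},{"claw":0.6,"travel":[0.51,0.04,0.68],"angular":[-0.07,1,0]}]'

```text
t: 8.5
position: [0.4677, 0.1208, 0.2168]
ee_rot: [-2.893, -0.0, 1.645]
ft_force: [-3.5, -0.6, -1.0]
gripper_width: 0.009
gripper_force: 48.6
```

play_rows --moves '[{"claw":0.6,"travel":[0.57,0.04,0.64],"angular":[-0.07,1,0]},{"claw":0.6,"travel":[0.57,0.04,0.63],"angular":[-0.07,1,0]},{"claw":0.6,"travel":[0.62,0.05,0.59],"angular":[-0.07,1,0]},{"claw":0.6,"travel":[0.63,0.05,0.58],"angular":[-0.07,1,0]}]'

```text
t: 8.83
position: [0.4918, 0.1226, 0.2419]
ee_rot: [-2.824, -0.001, 1.645]
ft_force: [-4.3, -1.1, 0.7]
gripper_width: 0.0088
gripper_force: 48.6
```

play_rows --moves '[{"claw":0.6,"travel":[0.67,0.05,0.53],"angular":[-0.07,1,0]},{"claw":0.6,"travel":[0.67,0.05,0.53],"angular":[-0.07,1,0]},{"claw":0.6,"travel":[0.71,0.05,0.47],"angular":[-0.07,1,0]},{"claw":0.6,"travel":[0.72,0.06,0.46],"angular":[-0.07,1,0]}]'

```text
t: 9.17
position: [0.5196, 0.1247, 0.2622]
ee_rot: [-2.754, -0.001, 1.645]
ft_force: [-5.3, -2.1, 1.5]
gripper_width: 0.0089
gripper_force: 48.6
```

play_rows --moves '[{"claw":0.6,"travel":[0.75,0.05,0.41],"angular":[-0.07,1,0]},{"claw":0.6,"travel":[0.75,0.06,0.4],"angular":[-0.07,1,0]},{"claw":0.6,"travel":[0,0,0],"angular":[0,0,0]},{"claw":0.6,"travel":[0,0,0],"angular":[0,0,0]}]'

```text
t: 9.5
position: [0.5351, 0.1259, 0.2708]
ee_rot: [-2.721, -0.001, 1.645]
ft_force: [-5.5, -2.3, 5.7]
gripper_width: 0.0092
gripper_force: 49.4
```

```bash
python3 - <<'E'
from h import *
s=arm.get_state();print(s["position"],s["ee_rot"],s["torque"],s["ft_force"],s["gripper_width"])
p=s["position"];r=[.619-p[0],p[2]-.09]
print("lid deg",np.degrees(np.arctan2(r[1],r[0]*1.0027)-np.arctan2(.015,.1955)),np.hypot(*r))
snap("side","pics/s2.png");snap("top","pics/t2.png");snap("wrist","pics/w4.png")
a=[cv2.imread("pics/s2.png")[110:270,180:400],cv2.imread("pics/t2.png")[110:270,180:400],]
a=[cv2.resize(x,(550,400) if 0 else (400,291),interpolation=cv2.INTER_CUBIC) for x in a]
b=cv2.resize(cv2.imread("pics/w4.png"),(400,300))
cv2.imwrite("pics/c2.png",np.vstack([np.hstack(a),np.hstack([b,b*0])]))
E
```

```text
[0.53506506 0.12590783 0.27079148] [-2.72116859e+00 -1.43613281e-03  1.64476573e+00] [-0.20288306  1.19755297  0.09697639] [-5.50456354 -2.27434714  5.65877391] 0.009158487910309482
lid deg 60.64970843345223 0.19932544831178556
```

View pics/c2.png

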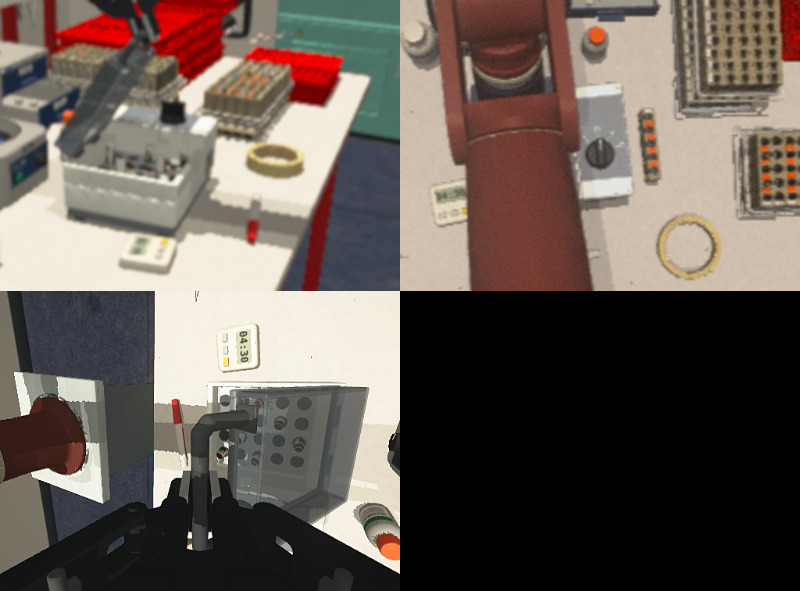

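The pictures show the lid open at about 60° with the bar in the fingers. The knob is on the ring, and the timer, marker, tape and carrier haven't moved. I'm handing it in.

```bash
python3 -c "
from plant import ticket
print(ticket.hand_in())"
```

```text
the job is handed in; nothing more can be done
None
```

The job is handed in: the selector knob is back on the ring mark (off), and the arm is holding the lid open by its bar at about 60° (60.6° by my estimate), with nothing round the shaker visibly moved.

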